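# Load the deburring pot and lock its bayonet lid

### The arm

A 7-joint arm with a two-finger parallel gripper is mounted at the origin on the work surface; the furniture and walls round the work are solid. World frame = base frame: x ahead of the robot, y to its left, z up, the work surface at z = 0. Lengths are in m, angles in rad, forces in N, time in s.
With the tool pointing down it reaches from about 0.4 to 0.85 m from the base axis. Payload 10.4 kg.
Tool frame: the origin (TCP) lies on the centre line of the jaws, within the pads' length; the fingertips stand 11 mm ahead of it and the grasp point (between the pads) lies 8 mm behind it (manip.finger_overhang is the distance from the TCP to the fingertips, in m); z points along the fingers, y is the line along which they close (so a half turn about z gives the same grasp; the last joint's range is limited). The gripper opens to 85 mm and grips with 20 to 120 N. Pads are 22 mm wide; open, the fingers measure 114 mm over their backs; the gripper's body (76 mm by 85 mm) begins 54 mm behind the grasp point. The pads swing forward as they close: fully open they stand 13 mm farther back than shut.
Start: joints at [-0.023, 0.332, -0.065, 1.46, 0.022, 1.35, -0.088], TCP at [0.625, 0, 0.242] pointing down, gripper open.
Joint ranges: [-2.6, 2.6], [-0.5, 2.12], [-1.47, 1.34], [0.16, 2.42], [-1.27, 4.41], [0.06, 2.06], [-2.6, 2.6]. Speed limits (rad/s): [2.22, 2.22, 2.79, 2.79, 3.14, 3.14, 3.14].

### API

Orientations are given as a unit quaternion [x, y, z, w].
In Python, from workcell import manip, imaging, workorder gives the robot as it stands.
- The arm moves only by the tool jog_arm, never from a script. Its argument "deltas" is a list of rows, each an object with "gripper": the opening, from 0 (shut) to 1 (fully open); "offset": the shift along the tool's x, y, z in m, a list of three; "rotation": the turn, a rotation vector about the tool's x, y, z in degrees, a list of three. In form: [{"gripper": gripper, "offset": [tx, ty, tz], "rotation": [ax, ay, az]}, ...]. A call has 1 to 20 rows; each row shifts and turns the commanded pose from where the row before left it, along the tool's axes as they then stand; what a row does not reach is not made up. A row lasts 1/10 s, in which the tool goes at most 50 mm and 8.59 degrees, less where a joint would pass 70% of its speed; a pose out of reach is approached as far as the arm can. A call with a gripper value outside its range is refused whole. The fingers move at their own pace and stop on an object; "newtons" is the grip in N (left out, the last holds). Time passes only in rows, so rows that do not move let the fingers close. It gives the time, the measured TCP pose, the force, the opening and the grip force at its end, in the units of the state.
- manip.get_obs(): the state, without advancing time (a new reading comes with each control period).
- imaging.camera(name): name is "scene" or "side" or "wrist"; returns the picture (480x640x3 uint8, blue, green, red); there is no depth.
- imaging.camera_model(name): a dict with "camera_matrix" (3x3 intrinsics, pixels), "world_to_cam" (4x4, takes a point from world to camera coordinates); the wrist camera has in their place "hand_eye" (4x4, takes a point from camera to tool coordinates, whose origin is the TCP and whose axes are the flange's). Camera axes: x right, y up, looking along -z (the intrinsics and any distortion apply to the point x, -y, -z); pixel columns grow to the right and rows downward; lengths in m; the calibration is good to about 2 mm. The wrist camera is an equidistant fisheye: a pixel r from the principal point sees the ray r / f radians off the axis. A picture is of the moment at which its call begins: read the wrist's pose just before it. camera_model takes no time and is no camera call.
- workorder.hand_in(): hands the job in; it is judged then, once.
The state is a dict: "clock": time; "joint_pos": joint angles; "joint_velocities": joint speeds; "tau": joint torques, N m; "position": TCP position; "ee_rot": TCP orientation; "ft_force": force on the tool from outside, world axes, zero at the start; "torque": the same for the moment, N m; "grip_width": opening from 0.0 (shut) to 1.0 (fully open); "grasp_force": force on a finger pad.
Only numpy, scipy, OpenCV 4.12 (cv2) and the standard library are available. Lean on these libraries where they do the work, as an engineer would, in place of code of your own. Each camera call takes 0.05 s, during which the arm holds its last target. There are 200 camera calls.

### The job

Put the wing bolt into the open deburring pot, push the hinged lid fully shut, then turn the red bayonet ring on the lid a quarter turn clockwise (seen from above) until it clicks and stays locked. Leave the jar and the tin where they stand.

Things in the scene. Friction and masses are not known exactly. Their poses are not given: they have to be found in the camera images.
- pot_mouth (a point): centre of the round mouth of the fixed aluminium pot (blue band, black foot), level with its rim, 80 mm above the bench. Inside diameter 120, outside 128, inner floor 10 mm above the bench. Axes: z up, +x from the centre towards the lid's hinge, which is on the far side of the pot as the robot sees it
- lid_hinge (a point): middle of the lid's hinge line, 88 mm along the pot's +x from the axis and at rim height; the hinge line runs along the pot's y. The axes turn with the lid; with the lid shut they are the pot's
- lid (a joint): lid angle, rad: 0 = fully shut, 1.5 to 1.8 = standing open as found, 1.9 = stop. Stiff hinge (0.4 Nm of friction): the lid stays where it is left and must be pushed all the way down. Black disc, 125 mm in diameter, grey raised centre, 11 mm thick, its centre 88 mm from the hinge line; it carries the red ring
- lid_front (a point): point on the outer (upper, when shut) face of the lid near its free edge, on the middle line of the lid, clear of the lugs: 140 mm from the hinge line, 11 mm above the hinge line when shut. Its z axis points out of the outer face: the side to push to close the lid
- bayonet_ring (a joint): angle of the red ring, rad, growing clockwise seen from above the shut lid: 0 to 0.3 as found, 1.571 locked at its stop. An over-centre spring resists most near 0.6 rad (0.4 Nm, 5 N at a lug); past 1.3 rad the ring snaps on to the stop by itself; let go earlier, it springs back. Ring 143 mm in diameter, top edge 10 mm above hinge line. Lock it only once the lid is shut
- lug_a (a point): centre of the upright part of one red lug of the ring. At 0 rad it stands half-way between the pot's -y and +x sides, locked half-way between -y and -x. 18 mm radially, 12 mm thick, 32 mm above the ring; lid shut: lug top 122, this point 108 mm above the bench, 73.5 mm from the pot's axis. Axes turn with the ring: locking pushes it along its own -x; its -y points outwards
- lug_b (a point): the same of the opposite lug: at 0 rad half-way between the pot's +y and -x sides, locked half-way between +y and +x (the hinge). Locking pushes it along its own +x, and its own +y points outwards from the pot's axis
- bolt_center (a point): the loose grey steel wing bolt with its wing nut, lying on the bench: 77 mm long, 18 mm high, shank 9 mm in diameter along its y axis, hexagon head 20 mm wide at +y, nut 46 mm across its wings centred at y = -20 mm. The point lies on the shank's axis half-way along it, 9 mm above the bench; the bare shank from y = -10 to y = 28 mm is free to grip across x. 60 g
- white_jar: bystander: white lidded jar, 67 mm in diameter, 68 mm high; origin at the centre of its underside
- wax_tin: bystander: flat cream tin, 72 mm in diameter, 28 mm high; origin at the centre of its underside
Mind the look-alikes: they are no part of the job. Of the things that look like the part that bears bolt_center, take the one that is farthest to the robot's left at the start.

How it is judged:
On the way, in this order (a step that is already met when the one before it is completed fails the run):
1. the wing bolt lies in the pot, let go (horizontal distance between bolt_center and pot_mouth below 0.06 m and height (world z) of bolt_center below 0.065 m and contact force between wing_bolt and the fingers below 0.1 N), for 0.2 s.
2. the lid is shut (value of joint lid below 0.06 rad), for 0.1 s.
3. the ring is turned over its click to the stop (value of joint lid below 0.06 rad and value of joint bayonet_ring above 1.48 rad), for 0.2 s.
At the end, for the whole second after the job is handed in: The wing bolt is at rest in the pot (its centre within 60 mm of the axis and below 65 mm), the lid is shut (within 0.06 rad) and the ring is locked (beyond 1.48 rad of 1.571), not moving (all of step 3 and horizontal distance between bolt_center and pot_mouth below 0.06 m and height (world z) of bolt_center below 0.065 m and velocity of joint bayonet_ring below 0.05 rad/s and linear speed of wing_bolt below 0.02 m/s); the robot touches nothing.
It fails at once if the jar is shifted by more than 30 mm or tipped over (distance of white_jar from where it was at the start of the episode above 0.03 m or angle between white_jar's own z axis and vertical above 0.5 rad).
It fails at once if the tin is shifted by more than 30 mm or tipped over (distance of wax_tin from where it was at the start of the episode above 0.03 m or angle between wax_tin's own z axis and vertical above 0.5 rad).
It also fails if it takes over 61 s, if anything falls off the work surface, if the arm or the gripper's body presses on something with over 40 N, if the wrist force passes 120 N, or if a joint passes its speed limit or range.

## Working session

There is one attempt and no reset: what is moved stays moved. The work goes in short steps, Python scripts to look and compute and a tool call to move; the robot and the scene stay as the last step left them, time stands still between calls to the robot, and variables do not carry over. Pictures are saved under pics/ and viewed, at most 10 in all, crops included, and the job is handed in when it is done.

Besides the shell and the picture viewer there is one more tool, called after "Request:" by a JSON object that holds its "name" and its "arguments", one argument or row to a line. jog_arm: Moves the arm, as the interface text tells. Its arguments: {"type":"object","properties":{"deltas":{"type":"array","items":{"type":"object","properties":{"gripper":{"type":"number"},"offset":{"type":"array","items":{"type":"number"}},"rotation":{"type":"array","items":{"type":"number"}}}}},"newtons":{"type":"number"}},"required":["deltas"]}

```bash
mkdir -p pics; ls
python3 - <<'E'
from workcell import manip, imaging, workorder
import cv2,numpy as np
np.set_printoptions(precision=4,suppress=True)
o=manip.get_obs(); print(o)
a=imaging.camera("scene");b=imaging.camera("side");c=imaging.camera("wrist")
for n,i in zip(("scene","side","wrist"),(a,b,c)):
    cv2.imwrite(f"pics/{n}0.png",i); print(n,imaging.camera_model(n))
E
```

```text
pics
{'clock': 0.0, 'joint_pos': array([-0.0226,  0.3329, -0.0647,  1.461 ,  0.0216,  1.3499, -0.0885]), 'joint_velocities': array([-0.0014, -0.0004,  0.0008, -0.0008, -0.0002, -0.0023, -0.0005]), 'tau': array([  0.0005, -62.545 ,   0.0497, -39.161 ,   0.0164,   0.0098,
        -0.    ]), 'position': array([ 0.6246, -0.    ,  0.2415]), 'ee_rot': array([ 0.7071,  0.7071, -0.0005, -0.0005]), 'ft_force': array([-0.4245,  0.1687, -0.0107]), 'torque': array([0.0102, 0.0706, 0.0388]), 'grasp_force': 0.0, 'grip_width': 1.0008299608974454}
scene {'camera_matrix': array([[507.125 ,   0.    , 319.013 ],
       [  0.    , 507.125 , 242.2928],
       [  0.    ,   0.    ,   1.    ]]), 'world_to_cam': array([[-0.6138, -0.7893,  0.0164,  0.2589],
       [ 0.3236, -0.2326,  0.9172, -0.2448],
       [-0.7201,  0.5683,  0.3982, -0.8185],
       [ 0.    ,  0.    ,  0.    ,  1.    ]])}
side {'camera_matrix': array([[514.6041,   0.    , 326.5563],
       [  0.    , 514.6041, 239.1949],
       [  0.    ,   0.    ,   1.    ]]), 'world_to_cam': array([[ 0.9966, -0.0802, -0.0183, -0.4219],
       [ 0.0542,  0.4721,  0.8799, -0.0847],
       [-0.0619, -0.8779,  0.4748, -1.2229],
       [ 0.    ,  0.    ,  0.    ,  1.    ]])}
wrist {'camera_matrix': array([[371.6483,   0.    , 327.6448],
       [  0.    , 371.6483, 239.333 ],
       [  0.    ,   0.    ,   1.    ]]), 'hand_eye': array([[ 0.001 ,  0.9661,  0.2583,  0.0651],
       [ 1.    , -0.001 , -0.0001, -0.0013],
       [ 0.0001,  0.2583, -0.9661, -0.132 ],
       [ 0.    ,  0.    ,  0.    ,  1.    ]])}
```

View pics/scene0.png

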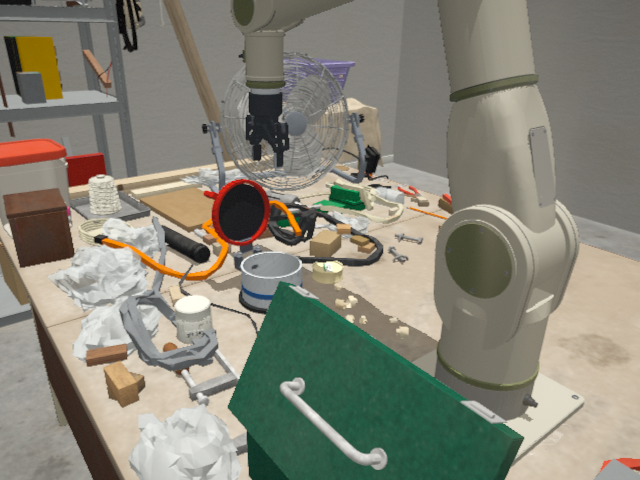

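View pics/side0.png

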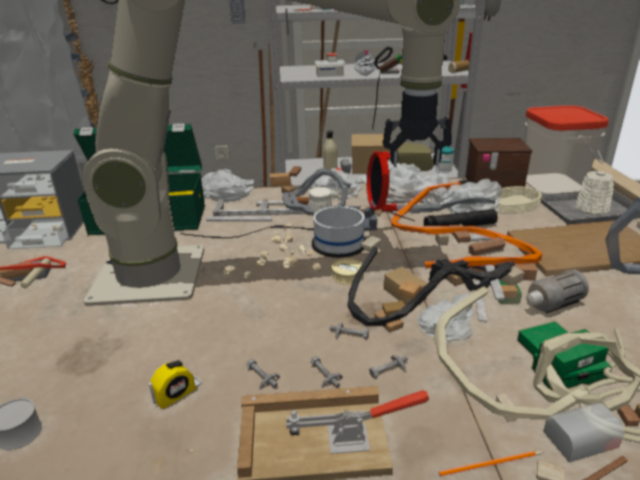

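View pics/wrist0.png

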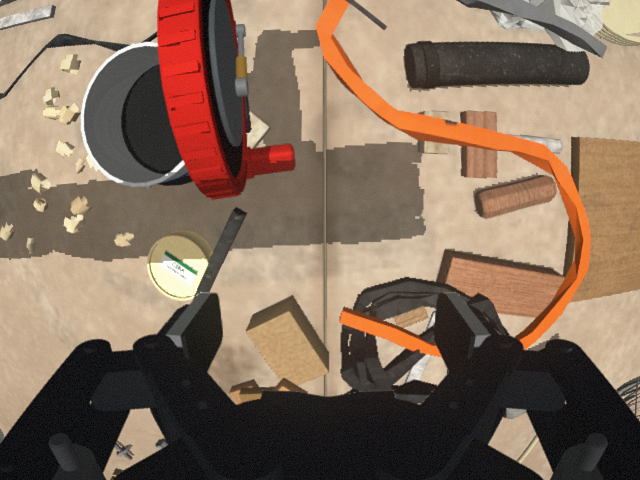

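The scene shows the pot at about (271,278) with the lid open behind it, and the jar at (194,318). The side view shows four wing bolts at (350,331), (263,373), (325,372) and (389,365); the one at (350,331) is farthest in +y. The wrist view shows the pot rim at about (150,115), the ring, a lug at (285,158), and the tin at (180,265). I'll make helpers and a zoomed montage.

```bash
cat > h.py <<'E'
from workcell import manip, imaging, workorder
import cv2,numpy as np
from scipy.spatial.transform import Rotation as R
np.set_printoptions(precision=4,suppress=True)
P0=np.array([.6246,0,.2415]); Q0=[.7071,.7071,-.0005,-.0005]
def rays(n,px,pos=P0,q=Q0):
    m=imaging.camera_model(n); K=m["camera_matrix"]; px=np.atleast_2d(px).astype(float)
    u=(px-[K[0,2],K[1,2]])/[K[0,0],K[1,1]]
    if n=="wrist":
        r=np.linalg.norm(u,axis=1)[:,None]; s=np.sinc(r/np.pi)
        d=np.c_[u[:,:1]*s,-u[:,1:]*s,-np.cos(r)]
        H=m["hand_eye"]; Rt=R.from_quat(q).as_matrix()
        return Rt@H[:3,3]+pos, d@(Rt@H[:3,:3]).T
    W=m["world_to_cam"]; d=np.c_[u[:,0],-u[:,1],-np.ones(len(u))]
    return -W[:3,:3].T@W[:3,3], d@W[:3,:3]
def plane(n,px,z,**k):
    o,d=rays(n,px,**k); return o+d*((z-o[2])/d[:,2])[:,None]
def tri(obs):
    A=np.zeros((3,3));b=np.zeros(3)
    for o,d in obs:
        d=d[0]/np.linalg.norm(d[0]); M=np.eye(3)-np.outer(d,d); A+=M;b+=M@o
    x=np.linalg.solve(A,b); return x,[np.linalg.norm(np.cross(x-o,d[0]/np.linalg.norm(d[0]))) for o,d in obs]
def red(im):
    h=cv2.cvtColor(im,cv2.COLOR_BGR2HSV); return ((h[...,1]>150)&(h[...,2]>60)&((h[...,0]<6)|(h[...,0]>174))).astype(np.uint8)*255
E
python3 - <<'E'
from h import *
s=cv2.imread("pics/side0.png");w=cv2.imread("pics/wrist0.png");c=cv2.imread("pics/scene0.png")
for p in [(350,331),(263,373),(325,372),(389,365)]: print(p,plane("side",p,.009)[0])
A=cv2.resize(s[310:350,320:380],(400,267),interpolation=cv2.INTER_CUBIC)
B=cv2.resize(s[145:265,300:420],(400,400)[::1],interpolation=cv2.INTER_CUBIC)[:333]
C=cv2.resize(c[175:315,205:325],(400,467),interpolation=cv2.INTER_CUBIC)
out=np.zeros((600,800,3),np.uint8); out[:267,:400]=A; out[267:,:400]=B; out[:467,400:]=C
cv2.imwrite("pics/m1.png",out)
for n,i,box in(("scene",c,(205,175,280,250)),("side",s,(360,145,400,215))):
    m=red(i); mm=m*0; x0,y0,x1,y1=box; mm[y0:y1,x0:x1]=m[y0:y1,x0:x1]
    cn=max(cv2.findContours(mm,0,2)[0],key=cv2.contourArea); print(n,cv2.boundingRect(cn),cv2.fitEllipse(cn))
print("tin",plane("wrist",(180,265),.028)[0],"jar",plane("scene",(194,303),.068)[0])
E
```

```text
(350, 331) [ 0.4479 -0.2702  0.009 ]
(263, 373) [ 0.2809 -0.371   0.009 ]
(325, 372) [ 0.3902 -0.3795  0.009 ]
(389, 365) [ 0.5058 -0.3731  0.009 ]
scene (205, 179, 65, 67) ((239.30624389648438, 211.3564910888672), (61.91508483886719, 64.67811584472656), 165.02206420898438)
side (367, 151, 30, 60) ((380.6149597167969, 182.35826110839844), (29.168960571289062, 63.93227005004883), 176.05943298339844)
tin [ 0.4696 -0.0551  0.028 ] jar [0.4264 0.2895 0.068 ]
```

View pics/m1.png

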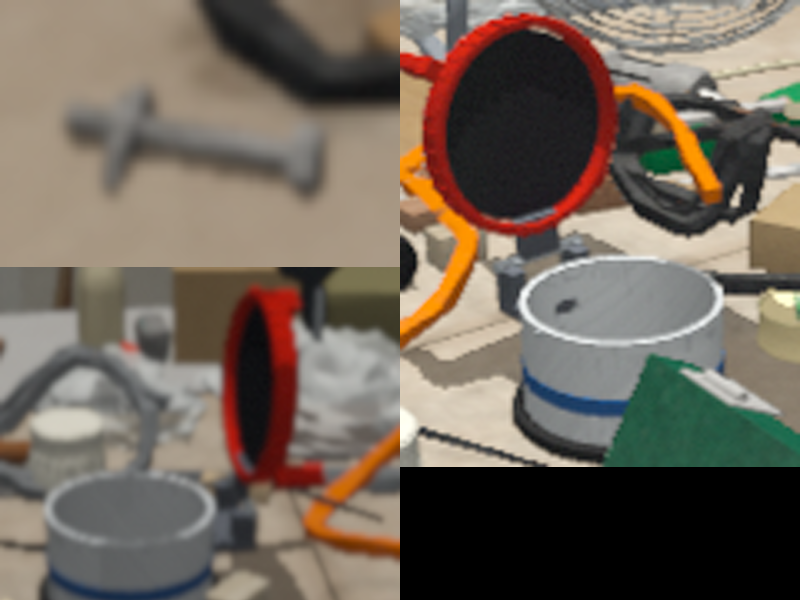

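The montage shows the bolt's nut end at side px (330.5,328) and its head at (367,334), so +y (head) points along about world +x. The pot rim spans side (313.5..364) and scene (241..302). The ring lugs are at scene (205,194) and side (395,219).

Run:
```python
from h import *
from scipy.optimize import least_squares
pts={"side":[(313.5,216.4),(364.2,216.4),(339,206.8),(339,227.8)],"scene":[(240.7,265),(301.9,264.1),(271.6,252.1),(271,277.9)],"wrist":[(82,120),(150,43),(140,185),(95,80),(100,163)]}
allp=[]
for n,p in pts.items():
    q=plane(n,p,.08)[:,:2]; allp.append(q)
    f=least_squares(lambda c:np.linalg.norm(q-c,axis=1)-.064,q.mean(0)); print(n,f.x,f.fun)
q=np.vstack(allp);f=least_squares(lambda c:np.linalg.norm(q-c,axis=1)-.064,q.mean(0)); print("pot",f.x); pot=f.x
x,r=tri([rays("scene",(239.8,211.5)),rays("side",(380.6,181.5))]); print("ring c",x,r); d=x[:2]-pot; print(d,np.linalg.norm(d),np.degrees(np.arctan2(d[1],d[0])))
t,h=plane("side",[(330.5,328.3),(367.2,334)],.009); v=h-t; print("bolt",t,h,np.linalg.norm(v),np.degrees(np.arctan2(v[1],v[0])))
```

```text
side [0.4635 0.0963] [ 0.0001  0.0002 -0.0035 -0.0035]
scene [0.4587 0.099 ] [-0.0003 -0.0003 -0.0026 -0.0026]
wrist [0.4658 0.0973] [ 0.0025 -0.0024 -0.0016 -0.0012 -0.0022]
pot [0.4627 0.0976]
ring c [0.5692 0.1068 0.1661] [np.float64(3.772124373794891e-05), np.float64(3.772124373793152e-05)]
[0.1064 0.0092] 0.1068481713476746 4.9503979450604385
bolt [ 0.4106 -0.2578  0.009 ] [ 0.48   -0.2828  0.009 ] 0.07377098850524737 -19.780656557802363
```

Request:
{"name": "jog_arm", "arguments": {
  "deltas": [
    {"gripper": 1,"offset": [-0.0366,-0.0143,0.009],"rotation": [0,0,0]},
    {"gripper": 1,"offset": [-0.0366,-0.0143,0.009],"rotation": [0,0,0]},
    {"gripper": 1,"offset": [-0.0366,-0.0143,0.009],"rotation": [0,0,0]},
    {"gripper": 1,"offset": [-0.0366,-0.0143,0.009],"rotation": [0,0,0]},
    {"gripper": 1,"offset": [-0.0366,-0.0143,0.009],"rotation": [0,0,0]},
    {"gripper": 1,"offset": [-0.0366,-0.0143,0.009],"rotation": [0,0,0]},
    {"gripper": 1,"offset": [-0.0366,-0.0143,0.009],"rotation": [0,0,0]},
    {"gripper": 1,"offset": [-0.0366,-0.0143,0.009],"rotation": [0,0,0]},
    {"gripper": 1,"offset": [0,0,0],"rotation": [0,0,-7.8]},
    {"gripper": 1,"offset": [0,0,0],"rotation": [0,0,-7.8]},
    {"gripper": 1,"offset": [0,0,0],"rotation": [0,0,-7.8]},
    {"gripper": 1,"offset": [0,0,0],"rotation": [0,0,-7.8]},
    {"gripper": 1,"offset": [0,0,0],"rotation": [0,0,-7.8]},
    {"gripper": 1,"offset": [0,0,0],"rotation": [0,0,-7.8]},
    {"gripper": 1,"offset": [0,0,0],"rotation": [0,0,-7.8]},
    {"gripper": 1,"offset": [0,0,0],"rotation": [0,0,-7.8]},
    {"gripper": 1,"offset": [0,0,0],"rotation": [0,0,-7.8]},
    {"gripper": 1,"offset": [0,0,0],"rotation": [0,0,0]},
    {"gripper": 1,"offset": [0,0,0],"rotation": [0,0,0]}
  ]
}}

```text
clock: 2.05
position: [0.5105, -0.2928, 0.1701]
ee_rot: [0.174, 0.985, 0.0, -0.0]
ft_force: [-1.1, 0.9, -1.0]
grip_width: 1.002
grasp_force: 0.0
```

Run:
```python
from h import *
o=manip.get_obs(); print(o["clock"],list(o["position"]),list(o["ee_rot"]),o["joint_pos"])
cv2.imwrite("pics/w1.png",imaging.camera("wrist"))
```

```text
2.05 [np.float64(0.5104865487038069), np.float64(-0.2928045091208295), np.float64(0.1701467023608278)] [np.float64(0.17400652773556058), np.float64(0.9847444877226654), np.float64(9.570569253816255e-05), np.float64(-0.00011421759542078103)] [ 0.4959  0.3027 -0.0634  1.653   0.0202  1.1868  1.6488]
```

View pics/w1.png

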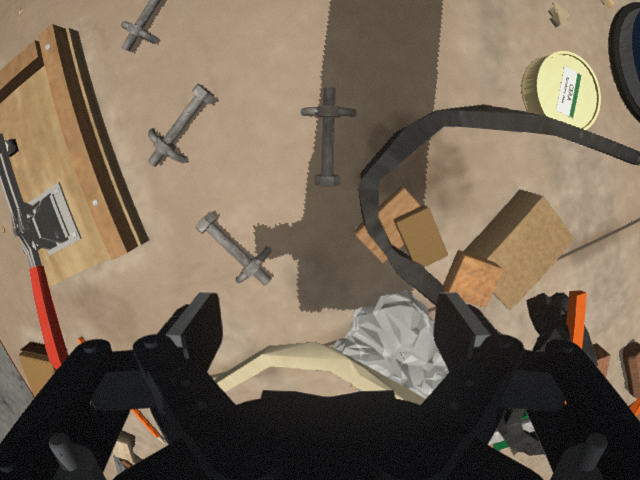

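The bolt is clear: tip (329,88), nut (329,112), head end (327,184). A cable is close on the right at (370,170), so I'll approach with a narrow opening.

Run:
```python
from h import *
pos=np.array([0.5105,-0.2928,0.1701]);q=[0.174,0.9847,0,0]
t,h,n=plane("wrist",[(329,88),(327,184),(329,112)],.009,pos=pos,q=q); u=(h-t)/np.linalg.norm(h-t); g=(t+h)/2+u*.006
print(t,h,n,np.linalg.norm(h-t),np.degrees(np.arctan2(u[1],u[0])))
Rm=R.from_quat(q).as_matrix(); print("yaxis",np.degrees(np.arctan2(Rm[1,1],Rm[0,1])),"tool delta",Rm.T@(g-pos),g)
print("cable",(plane("wrist",[(365,185),(372,160)],.015,pos=pos,q=q)-g)@Rm)
print(manip.finger_overhang)
```

```text
[ 0.4078 -0.2548  0.009 ] [ 0.4788 -0.2823  0.009 ] [ 0.4258 -0.2614  0.009 ] 0.07618269043058229 -21.156969276538057
yaxis 69.95815060094205 tool delta [ 0.0654 -0.0004  0.1611] [ 0.4489 -0.2707  0.009 ]
cable [[-0.032   0.0289 -0.006 ]
 [-0.0124  0.0341 -0.006 ]]
0.011
```

Request:
{"name": "jog_arm", "arguments": {
  "deltas": [
    {"gripper": 0.35,"offset": [0.0325,0,0.03],"rotation": [0,0,1.1]},
    {"gripper": 0.35,"offset": [0.0325,0,0.03],"rotation": [0,0,0]},
    {"gripper": 0.35,"offset": [0,0,0.03],"rotation": [0,0,0]},
    {"gripper": 0.35,"offset": [0,0,0.02],"rotation": [0,0,0]},
    {"gripper": 0.35,"offset": [0,0,0.02],"rotation": [0,0,0]},
    {"gripper": 0.35,"offset": [0,0,0.02],"rotation": [0,0,0]},
    {"gripper": 0.35,"offset": [0,0,0.006],"rotation": [0,0,0]},
    {"gripper": 0.35,"offset": [0,0,0],"rotation": [0,0,0]},
    {"gripper": 0.35,"offset": [0,0,0],"rotation": [0,0,0]}
  ],
  "newtons": 40
}}

```text
clock: 3.0
position: [0.4503, -0.2704, 0.0152]
ee_rot: [0.182, 0.983, -0.0, 0.001]
ft_force: [-0.1, 0.1, 0.5]
grip_width: 0.349
grasp_force: 0.0
```

Request:
{"name": "jog_arm", "arguments": {
  "deltas": [
    {"gripper": 0},
    {"gripper": 0},
    {"gripper": 0},
    {"gripper": 0},
    {"gripper": 0},
    {"gripper": 0}
  ],
  "newtons": 40
}}

```text
schema error: expected keys gripper, offset, rotation
```

Request:
{"name": "jog_arm", "arguments": {
  "deltas": [
    {"gripper": 0,"offset": [0,0,0],"rotation": [0,0,0]},
    {"gripper": 0,"offset": [0,0,0],"rotation": [0,0,0]},
    {"gripper": 0,"offset": [0,0,0],"rotation": [0,0,0]},
    {"gripper": 0,"offset": [0,0,0],"rotation": [0,0,0]},
    {"gripper": 0,"offset": [0,0,0],"rotation": [0,0,0]},
    {"gripper": 0,"offset": [0,0,0],"rotation": [0,0,0]},
    {"gripper": 0,"offset": [0,0,-0.03],"rotation": [0,0,0]},
    {"gripper": 0,"offset": [0,0,-0.04],"rotation": [0,0,0]},
    {"gripper": 0,"offset": [0,0,-0.04],"rotation": [0,0,0]},
    {"gripper": 0,"offset": [0,0,-0.04],"rotation": [0,0,0]},
    {"gripper": 0,"offset": [0,0,-0.04],"rotation": [0,0,0]},
    {"gripper": 0,"offset": [0,0,0],"rotation": [0,0,0]},
    {"gripper": 0,"offset": [0,0,0],"rotation": [0,0,0]}
  ],
  "newtons": 40
}}

```text
clock: 4.3
position: [0.45, -0.2703, 0.2051]
ee_rot: [0.181, 0.983, -0.0, 0.001]
ft_force: [0.0, 1.3, -0.7]
grip_width: 0.078
grasp_force: 39.2
```

Request:
{"name": "jog_arm", "arguments": {
  "deltas": [
    {"gripper": 0,"offset": [0.0141,0.0435,0],"rotation": [0,0,0]},
    {"gripper": 0,"offset": [0.0141,0.0435,0],"rotation": [0,0,0]},
    {"gripper": 0,"offset": [0.0141,0.0435,0],"rotation": [0,0,0]},
    {"gripper": 0,"offset": [0.0141,0.0435,0],"rotation": [0,0,0]},
    {"gripper": 0,"offset": [0.0141,0.0435,0],"rotation": [0,0,0]},
    {"gripper": 0,"offset": [0.0141,0.0435,0],"rotation": [0,0,0]},
    {"gripper": 0,"offset": [0.0141,0.0435,0],"rotation": [0,0,0]},
    {"gripper": 0,"offset": [0.0141,0.0435,0],"rotation": [0,0,0]},
    {"gripper": 0,"offset": [0,0,0.01],"rotation": [0,0,0]},
    {"gripper": 0,"offset": [0,0,0.03],"rotation": [0,0,0]},
    {"gripper": 0,"offset": [0,0,0.03],"rotation": [0,0,0]},
    {"gripper": 0,"offset": [0,0,0],"rotation": [0,0,0]},
    {"gripper": 0,"offset": [0,0,0],"rotation": [0,0,0]}
  ]
}}

```text
clock: 5.6
position: [0.4678, 0.0948, 0.1339]
ee_rot: [0.181, 0.983, -0.0, -0.001]
ft_force: [-0.3, 0.2, 0.5]
grip_width: 0.083
grasp_force: 39.3
```

Run:
```python
from h import *
o=manip.get_obs(); print(o["clock"],o["position"],o["ee_rot"],o["joint_pos"])
s=imaging.camera("side");w=imaging.camera("wrist"); c=imaging.camera("scene")
out=np.zeros((600,800,3),np.uint8)
out[:300,:400]=cv2.resize(s[120:270,270:470],(400,300)); out[300:,:400]=cv2.resize(c[150:310,190:350][5:125],(400,300)); out[:300,400:]=cv2.resize(w,(400,300))
cv2.imwrite("pics/m2.png",out); cv2.imwrite("pics/w2.png",w)
```

```text
5.6 [0.4678 0.0948 0.1339] [ 0.1815  0.9834 -0.0003 -0.0011] [ 0.1051  0.1329 -0.4236  1.9518  0.0614  1.0715  0.861 ]
```

View pics/m2.png

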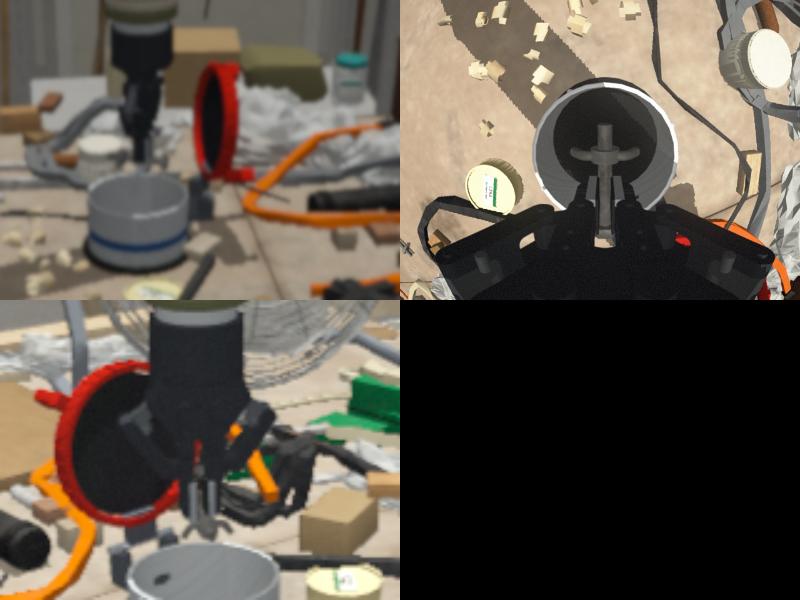

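The bolt is held above the pot mouth and well inside the rim (wrist montage (605,150)). I'll lower it, let go and come up.

Request:
{"name": "jog_arm", "arguments": {
  "deltas": [
    {"gripper": 0,"offset": [0,0,0.03],"rotation": [0,0,0]},
    {"gripper": 0,"offset": [0,0,0.03],"rotation": [0,0,0]},
    {"gripper": 0,"offset": [0,0,0.025],"rotation": [0,0,0]},
    {"gripper": 0,"offset": [0,0,0],"rotation": [0,0,0]},
    {"gripper": 0,"offset": [0,0,0],"rotation": [0,0,0]},
    {"gripper": 0.4,"offset": [0,0,0],"rotation": [0,0,0]},
    {"gripper": 0.4,"offset": [0,0,0],"rotation": [0,0,0]},
    {"gripper": 0.4,"offset": [0,0,0],"rotation": [0,0,0]},
    {"gripper": 0.4,"offset": [0,0,0],"rotation": [0,0,0]},
    {"gripper": 0.4,"offset": [0,0,-0.03],"rotation": [0,0,0]},
    {"gripper": 0.4,"offset": [0,0,-0.04],"rotation": [0,0,0]},
    {"gripper": 0.4,"offset": [0,0,-0.04],"rotation": [0,0,0]},
    {"gripper": 0.4,"offset": [0,0,-0.04],"rotation": [0,0,0]},
    {"gripper": 0.4,"offset": [0,0,-0.04],"rotation": [0,0,0]},
    {"gripper": 0.4,"offset": [0,0,-0.04],"rotation": [0,0,0]},
    {"gripper": 0,"offset": [0,0,-0.04],"rotation": [0,0,0]},
    {"gripper": 0,"offset": [0,0,0],"rotation": [0,0,0]},
    {"gripper": 0,"offset": [0,0,0],"rotation": [0,0,0]}
  ]
}}

```text
clock: 7.55
position: [0.4687, 0.0953, 0.3199]
ee_rot: [0.181, 0.983, 0.0, 0.001]
ft_force: [1.2, -0.6, -0.1]
grip_width: 0.0
grasp_force: 0.0
```

Run:
```python
from h import *
o=manip.get_obs(); print(o["clock"],list(o["position"]),list(o["ee_rot"]),o["joint_pos"])
w=imaging.camera("wrist"); cv2.imwrite("pics/w3.png",w)
```

```text
7.55 [np.float64(0.46865698059727384), np.float64(0.09525896324657825), np.float64(0.31992313205022577)] [np.float64(0.18136387036230456), np.float64(0.9834156580571979), np.float64(0.0002289423617276134), np.float64(0.0008588367298517295)] [ 0.1272 -0.0058 -0.4177  1.6882 -0.002   1.457   0.9158]
```

View pics/w3.png

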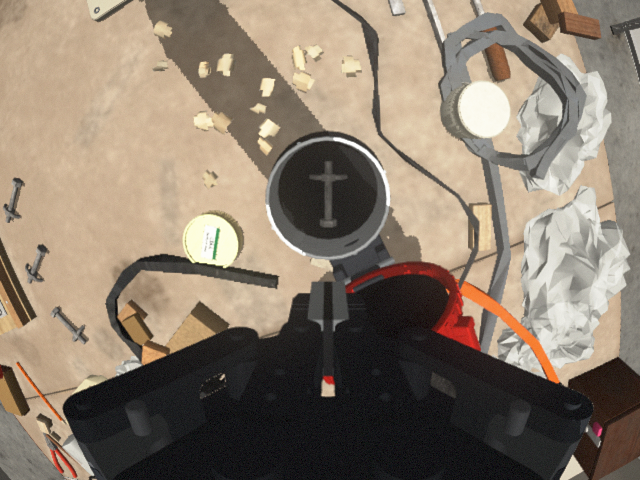

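The bolt lies flat in the pot at (328,195), with the rim circle spanning x 266..391 and y 132..259. The hinge blocks are at (352,272) and (385,255), and the open lid is at about (405,295).

Run:
```python
from h import *
from scipy.optimize import least_squares
k=dict(pos=np.array([.46866,.09526,.31992]),q=[.18136,.98342,.0002,.0009])
q=plane("wrist",[(266,195),(391,195),(328,132),(328,259)],.08,**k)[:,:2]
f=least_squares(lambda c:np.linalg.norm(q-c,axis=1)-.064,q.mean(0)); print(f.x,f.fun)
w=cv2.imread("pics/w3.png")
g=cv2.cvtColor(w,cv2.COLOR_BGR2GRAY)
for z in(.07,.08,.09):
    hp=plane("wrist",[(352,272),(385,255)],z,**k)[:,:2]; m=hp.mean(0)-f.x; e=hp[1]-hp[0]
    print(z,hp,m,np.linalg.norm(m),np.degrees(np.arctan2(m[1],m[0])),"line",np.degrees(np.arctan2(e[1],e[0]))-90)
out=np.zeros((600,800,3),np.uint8)
out[:450,:600]=cv2.resize(w[200:350,320:520],(600,450),interpolation=cv2.INTER_CUBIC)
cv2.imwrite("pics/m3.png",out[:450,:600])
```

```text
[0.459  0.0997] [-0.0003 -0.0003  0.0016  0.0016]
0.07 [[0.5466 0.0939]
 [0.5411 0.1341]] [0.0848 0.0144] 0.08605036924060759 9.606740898647715 line 7.72180161247914
0.08 [[0.5429 0.0946]
 [0.5376 0.1337]] [0.0812 0.0145] 0.08251027166876067 10.10049574731554 line 7.72180161247914
0.09 [[0.5392 0.0952]
 [0.534  0.1333]] [0.0776 0.0146] 0.07897685067750583 10.638474725977122 line 7.72180161247914
```

View pics/m3.png

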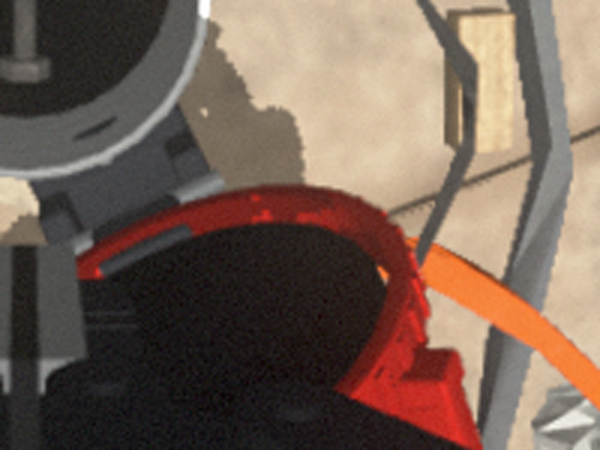

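The hinge pin ends are at about (347,281) and (392,261), and pot +x yaw is about 8°. I'll swing over and behind the lid, then lower with the gripper shut.

Request:
{"name": "jog_arm", "arguments": {
  "deltas": [
    {"gripper": 0,"offset": [0,0,0],"rotation": [0,0,-7.25]},
    {"gripper": 0,"offset": [0,0,0],"rotation": [0,0,-7.25]},
    {"gripper": 0,"offset": [0,0,0],"rotation": [0,0,-7.25]},
    {"gripper": 0,"offset": [0,0,0],"rotation": [0,0,-7.25]},
    {"gripper": 0,"offset": [-0.0395,0.001,0],"rotation": [0,0,0]},
    {"gripper": 0,"offset": [-0.0395,0.001,0],"rotation": [0,0,0]},
    {"gripper": 0,"offset": [-0.0395,0.001,0],"rotation": [0,0,0]},
    {"gripper": 0,"offset": [-0.0395,0.001,0],"rotation": [0,0,0]},
    {"gripper": 0,"offset": [0,0,0.0],"rotation": [0,0,0]},
    {"gripper": 0,"offset": [0,0,0.03],"rotation": [0,0,0]},
    {"gripper": 0,"offset": [0,0,0.03],"rotation": [0,0,0]},
    {"gripper": 0,"offset": [0,0,0.035],"rotation": [0,0,0]},
    {"gripper": 0,"offset": [0,0,0.0],"rotation": [0,0,0]},
    {"gripper": 0,"offset": [0,0,0.0],"rotation": [0,0,0]}
  ]
}}

```text
clock: 9.0
position: [0.6237, 0.1213, 0.2243]
ee_rot: [-0.071, 0.997, -0.0, -0.001]
ft_force: [-0.1, -0.9, 0.2]
grip_width: 0.002
grasp_force: 0.0
```

Run:
```python
from h import *
o=manip.get_obs(); print(o["clock"],o["position"],o["ee_rot"],o["joint_pos"],o["ft_force"])
s=imaging.camera("side");w=imaging.camera("wrist")
out=np.zeros((600,800,3),np.uint8)
out[:480,:640]=w;out[300:,480:]=cv2.resize(s[110:260,300:460],(320,300))
cv2.imwrite("pics/m4.png",out); cv2.imwrite("pics/w4.png",w)
```

```text
9.0 [0.6237 0.1213 0.2243] [-0.0707  0.9975 -0.0001 -0.0008] [ 0.0471  0.3966 -0.4116  1.4377  0.1591  1.3419  1.3401] [-0.1128 -0.9433  0.2193]
```

View pics/m4.png

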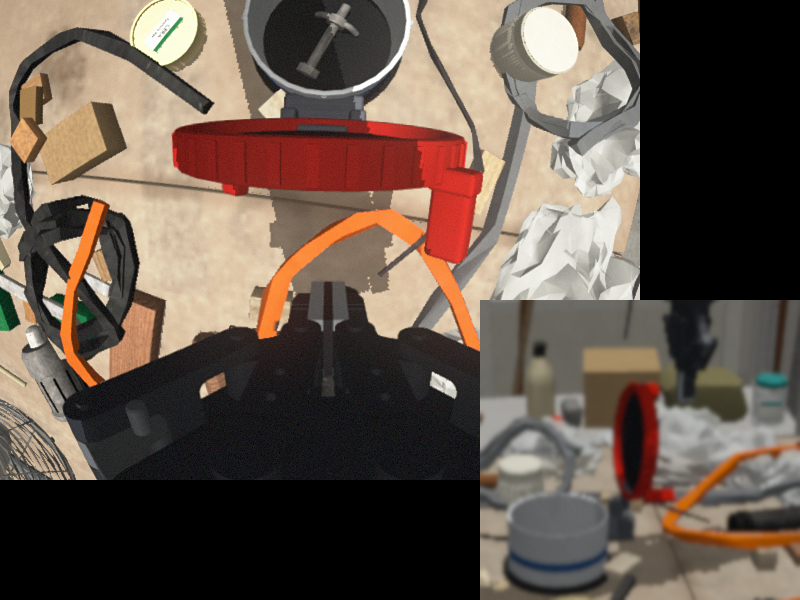

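The gripper is behind the lid and clear: lid edge-on at (320,155), lug_b at (455,210), pushing line at column 328. Now I'll push along the lid's arc.

Request:
{"name": "jog_arm", "arguments": {
  "deltas": [
    {"gripper": 0,"offset": [0.0275,0,0.004],"rotation": [0,0,0]},
    {"gripper": 0,"offset": [0.0275,0,0.004],"rotation": [0,0,0]},
    {"gripper": 0,"offset": [0.0165,0,0.0007],"rotation": [0,0,0]},
    {"gripper": 0,"offset": [0.0165,0,0.0007],"rotation": [0,0,0]},
    {"gripper": 0,"offset": [0.0156,0,0.0049],"rotation": [0,0,0]},
    {"gripper": 0,"offset": [0.0156,0,0.0049],"rotation": [0,0,0]},
    {"gripper": 0,"offset": [0.0138,0,0.0089],"rotation": [0,0,0]},
    {"gripper": 0,"offset": [0.0138,0,0.0089],"rotation": [0,0,0]},
    {"gripper": 0,"offset": [0.0112,0,0.012],"rotation": [0,0,0]},
    {"gripper": 0,"offset": [0.0112,0,0.012],"rotation": [0,0,0]},
    {"gripper": 0,"offset": [0.0075,0,0.0145],"rotation": [0,0,0]},
    {"gripper": 0,"offset": [0.0075,0,0.0145],"rotation": [0,0,0]},
    {"gripper": 0,"offset": [0,0,0],"rotation": [0,0,0]}
  ]
}}

```text
clock: 10.4
position: [0.4414, 0.0955, 0.1346]
ee_rot: [-0.071, 0.997, -0.0, 0.0]
ft_force: [-0.6, -0.3, -0.8]
grip_width: 0.003
grasp_force: 0.0
```

Request:
{"name": "jog_arm", "arguments": {
  "deltas": [
    {"gripper": 0,"offset": [0.002,0,0.008],"rotation": [0,0,0]},
    {"gripper": 0,"offset": [0.002,0,0.008],"rotation": [0,0,0]},
    {"gripper": 0,"offset": [0.001,0,0.008],"rotation": [0,0,0]},
    {"gripper": 0,"offset": [0.001,0,0.006],"rotation": [0,0,0]},
    {"gripper": 0,"offset": [0,0,0.002],"rotation": [0,0,0]},
    {"gripper": 0,"offset": [0,0,0],"rotation": [0,0,0]}
  ]
}}

```text
clock: 11.0
position: [0.4358, 0.0945, 0.1022]
ee_rot: [-0.071, 0.998, -0.0, -0.0]
ft_force: [0.5, 0.9, 0.9]
grip_width: -0.001
grasp_force: 0.0
```

Run:
```python
from h import *
o=manip.get_obs(); print(o["clock"],list(o["position"]),list(o["ee_rot"]),o["joint_pos"],o["ft_force"])
s=imaging.camera("side");w=imaging.camera("wrist")
out=np.zeros((600,800,3),np.uint8)
out[:480,:640]=w;out[300:,480:]=cv2.resize(s[130:280,280:440],(320,300))
cv2.imwrite("pics/m5.png",out); cv2.imwrite("pics/w5.png",w);cv2.imwrite("pics/s5.png",s)
```

```text
11.0 [np.float64(0.4358439612326199), np.float64(0.09453861985898353), np.float64(0.10217255575654759)] [np.float64(-0.07062543418114979), np.float64(0.9975028406948285), np.float64(-5.761008197279552e-05), np.float64(-0.0003571183978852552)] [ 0.1249  0.1076 -0.4572  2.0556  0.0566  0.9909  1.3511] [0.4719 0.8809 0.8752]
```

View pics/m5.png

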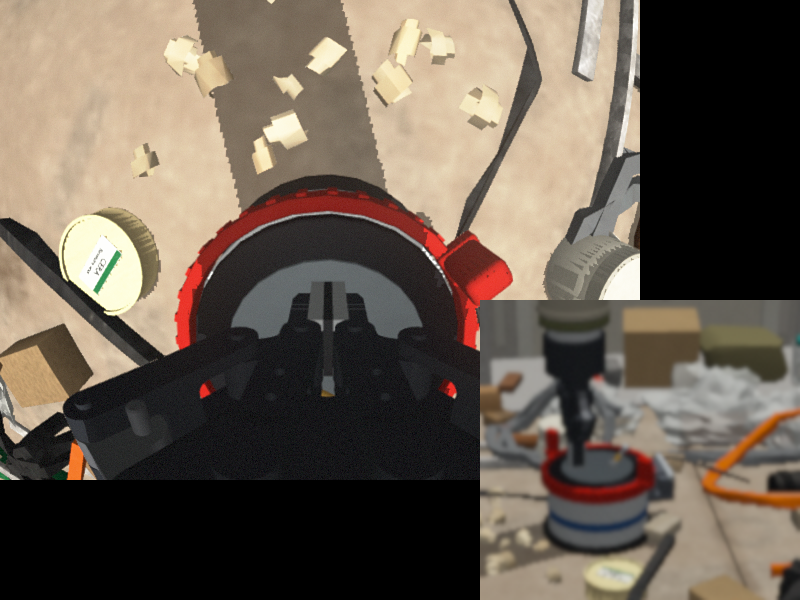

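The lid is nearly shut on the pot, with lug_b at wrist (478,268). I'll press down gently and watch the force.

Request:
{"name": "jog_arm", "arguments": {
  "deltas": [
    {"gripper": 0,"offset": [0,0,0.002],"rotation": [0,0,0]},
    {"gripper": 0,"offset": [0,0,0.001],"rotation": [0,0,0]},
    {"gripper": 0,"offset": [0,0,0],"rotation": [0,0,0]}
  ]
}}

```text
clock: 11.4
position: [0.4363, 0.0946, 0.1016]
ee_rot: [-0.071, 0.998, -0.0, 0.0]
ft_force: [-15.5, -3.3, 34.1]
grip_width: -0.0
grasp_force: 17.2
```

Request:
{"name": "jog_arm", "arguments": {
  "deltas": [
    {"gripper": 0,"offset": [0,0,-0.01],"rotation": [0,0,0]},
    {"gripper": 0,"offset": [0,0,-0.03],"rotation": [0,0,0]},
    {"gripper": 0,"offset": [-0.02,0,-0.04],"rotation": [0,0,0]},
    {"gripper": 0,"offset": [-0.02,0,-0.04],"rotation": [0,0,0]},
    {"gripper": 0,"offset": [-0.02,0,-0.04],"rotation": [0,0,0]},
    {"gripper": 0,"offset": [-0.02,0,-0.04],"rotation": [0,0,0]},
    {"gripper": 0,"offset": [0,0,0],"rotation": [0,0,0]},
    {"gripper": 0,"offset": [0,0,0],"rotation": [0,0,0]}
  ]
}}

```text
clock: 12.2
position: [0.5156, 0.106, 0.2995]
ee_rot: [-0.071, 0.998, 0.0, 0.0]
ft_force: [-0.0, 0.8, -1.0]
grip_width: 0.001
grasp_force: 0.0
```

Run:
```python
from h import *
o=manip.get_obs(); print(o["clock"],o["position"],o["ee_rot"],o["ft_force"])
w=imaging.camera("wrist"); cv2.imwrite("pics/w6.png",w); s=imaging.camera("side");cv2.imwrite("pics/s6.png",s)
c=imaging.camera("scene");cv2.imwrite("pics/c6.png",c)
k=dict(pos=o["position"],q=o["ee_rot"])
pot=np.array([.461,.0985])
def show(n,im,z,box,**k):
    m=red(im); ys,xs=np.nonzero(m); sel=(xs>=box[0])&(xs<box[2])&(ys>=box[1])&(ys<box[3])
    p=plane(n,np.c_[xs[sel],ys[sel]],z,**k)[:,:2]-pot; return np.c_[xs[sel],ys[sel]],p
px,p=show("wrist",w,.122,(0,0,640,480),**k)
r=np.hypot(*p.T); a=np.degrees(np.arctan2(p[:,1],p[:,0]))-8
near=r<.2; px,p,r,a=px[near],p[near],r[near],a[near]
a=(a+180)%360-180
for b in range(-180,180,10):
    s_=(a>=b)&(a<b+10)
    if s_.any(): print(b,s_.sum(),"r %.3f..%.3f"%(np.percentile(r[s_],2),np.percentile(r[s_],98)),px[s_].mean(0).round())
```

```text
12.2 [0.5156 0.106  0.2995] [-0.0706  0.9975  0.0002  0.0004] [-0.0322  0.8036 -0.9669]
-180 103 r 0.059..0.066 [321.  82.]
-170 113 r 0.059..0.066 [308.  84.]
-160 103 r 0.059..0.066 [296.  89.]
-150 110 r 0.059..0.066 [284.  95.]
-140 113 r 0.058..0.066 [274. 104.]
-130 107 r 0.059..0.066 [266. 114.]
-120 108 r 0.058..0.066 [260. 126.]
-110 106 r 0.058..0.066 [256. 138.]
-100 107 r 0.058..0.066 [254. 150.]
-90 108 r 0.058..0.065 [255. 163.]
-80 106 r 0.057..0.064 [258. 175.]
-70 114 r 0.056..0.065 [263. 187.]
-60 320 r 0.057..0.081 [262. 204.]
-50 145 r 0.057..0.080 [273. 208.]
-40 101 r 0.056..0.063 [287. 213.]
-30 110 r 0.055..0.064 [298. 219.]
-20 98 r 0.056..0.063 [309. 223.]
-10 93 r 0.056..0.063 [322. 225.]
0 95 r 0.056..0.063 [334. 225.]
10 105 r 0.055..0.063 [346. 223.]
20 107 r 0.054..0.063 [357. 219.]
30 89 r 0.055..0.063 [367. 213.]
40 100 r 0.055..0.063 [377. 205.]
50 109 r 0.055..0.063 [385. 196.]
60 102 r 0.056..0.063 [391. 186.]
70 98 r 0.056..0.063 [396. 175.]
80 103 r 0.056..0.063 [399. 163.]
90 105 r 0.057..0.064 [400. 151.]
100 104 r 0.057..0.064 [398. 138.]
110 104 r 0.057..0.064 [394. 126.]
120 243 r 0.058..0.080 [394. 109.]
130 205 r 0.058..0.080 [387. 102.]
140 105 r 0.058..0.065 [371.  96.]
150 106 r 0.058..0.066 [360.  89.]
160 103 r 0.059..0.066 [347.  85.]
170 112 r 0.059..0.066 [334.  82.]
```

Run:
```python
from h import *
from scipy.optimize import least_squares
k=dict(pos=np.array([.5156,.106,.2995]),q=[-.0706,.9975,.0002,.0004])
m=red(cv2.imread("pics/w6.png")); cn=max(cv2.findContours(m,0,1)[0],key=cv2.contourArea)[:,0]
p=plane("wrist",cn,.09,**k)[:,:2]
f=least_squares(lambda v:np.linalg.norm(p-v[:2],axis=1)-v[2],[.461,.0985,.0715],loss="soft_l1",f_scale=.001); print(f.x); c=f.x[:2]
ys,xs=np.nonzero(m)
for z in(.122,.108):
    q=plane("wrist",np.c_[xs,ys],z,**k)[:,:2]-c; r=np.hypot(*q.T); a=np.degrees(np.arctan2(q[:,1],q[:,0]))
    for sgn in(-1,1):
        s=(r>(.069 if z>.12 else .075))&(r<.09)&(np.sign(a)==sgn); print(z,sgn,s.sum(),r[s].min(),r[s].max(),np.percentile(a[s],[3,50,97])-8,q[s].mean(0)+c)
```

```text
[0.4607 0.0976 0.0707]
0.122 -1 183 0.06909517888193248 0.08146821618871072 [-56.4173 -52.1118 -48.0651] [0.5145 0.0455]
0.122 1 193 0.06908278466361945 0.08145164058634169 [124.4532 128.5124 132.8689] [0.4064 0.1492]
0.108 -1 145 0.07500779844983783 0.08549150794914391 [-55.7768 -51.7445 -47.8206] [0.5185 0.0424]
0.108 1 142 0.07511908434692441 0.08481994241021344 [124.2426 128.1741 132.2762] [0.4033 0.1528]
```

Request:
{"name": "jog_arm", "arguments": {
  "deltas": [
    {"gripper": 0,"offset": [-0.0042,-0.0435,0],"rotation": [0,0,0]},
    {"gripper": 0,"offset": [0,0,0],"rotation": [0,0,-8.2]},
    {"gripper": 0,"offset": [0,0,0],"rotation": [0,0,-8.2]},
    {"gripper": 0,"offset": [0,0,0],"rotation": [0,0,-8.2]},
    {"gripper": 0,"offset": [0,0,0],"rotation": [0,0,-8.2]},
    {"gripper": 0,"offset": [0,0,0],"rotation": [0,0,-8.2]},
    {"gripper": 0,"offset": [0,0,0.03],"rotation": [0,0,0]},
    {"gripper": 0,"offset": [0,0,0.04],"rotation": [0,0,0]},
    {"gripper": 0,"offset": [0,0,0.04],"rotation": [0,0,0]},
    {"gripper": 0,"offset": [0,0,0.03],"rotation": [0,0,0]},
    {"gripper": 0,"offset": [0,0,0.01],"rotation": [0,0,0]},
    {"gripper": 0,"offset": [0,0,0],"rotation": [0,0,0]},
    {"gripper": 0,"offset": [0,0,0],"rotation": [0,0,0]}
  ]
}}

```text
clock: 13.65
position: [0.5261, 0.0635, 0.1506]
ee_rot: [-0.416, 0.91, -0.0, 0.001]
ft_force: [-0.5, 0.5, 0.7]
grip_width: -0.003
grasp_force: 0.0
```

Request:
{"name": "jog_arm", "arguments": {
  "deltas": [
    {"gripper": 0,"offset": [0,0,0.015],"rotation": [0,0,0]},
    {"gripper": 0,"offset": [0,0,0.01],"rotation": [0,0,0]},
    {"gripper": 0,"offset": [0,0,0.01],"rotation": [0,0,0]},
    {"gripper": 0,"offset": [0,0,0.005],"rotation": [0,0,0]},
    {"gripper": 0,"offset": [0,0,0],"rotation": [0,0,0]}
  ]
}}

```text
clock: 14.15
position: [0.525, 0.0633, 0.1084]
ee_rot: [-0.415, 0.91, 0.0, -0.001]
ft_force: [0.3, -0.9, 0.3]
grip_width: -0.003
grasp_force: 0.0
```

Request:
{"name": "jog_arm", "arguments": {
  "deltas": [
    {"gripper": 0,"offset": [0.005,-0.001,0],"rotation": [0,0,4]},
    {"gripper": 0,"offset": [0.005,-0.001,0],"rotation": [0,0,4]},
    {"gripper": 0,"offset": [0.005,-0.001,0],"rotation": [0,0,4]},
    {"gripper": 0,"offset": [0.005,-0.001,0],"rotation": [0,0,4]},
    {"gripper": 0,"offset": [0.005,-0.001,0],"rotation": [0,0,4]},
    {"gripper": 0,"offset": [0.005,-0.001,0],"rotation": [0,0,4]},
    {"gripper": 0,"offset": [0.005,-0.001,0],"rotation": [0,0,4]},
    {"gripper": 0,"offset": [0.005,-0.001,0],"rotation": [0,0,4]}
  ]
}}

```text
clock: 14.95
position: [0.4987, 0.0351, 0.11]
ee_rot: [-0.148, 0.989, 0.0, 0.002]
ft_force: [3.5, 3.9, -3.6]
grip_width: 0.003
grasp_force: 2.6
```

```bash
cat > st.py <<'E'
from h import *
o=manip.get_obs(); p=o["position"][:2]-[.4607,.0976]; x=R.from_quat(o["ee_rot"]).as_matrix()[:,0]
print(o["clock"],o["position"],"r",np.hypot(*p),"psi",np.degrees(np.arctan2(p[1],p[0]))-8,"xyaw-pot",np.degrees(np.arctan2(x[1],x[0]))-8,o["ft_force"],o["torque"],o["joint_pos"])
E
python3 st.py
```

```text
14.95 [0.4987 0.0351 0.11  ] r 0.07312995428179689 psi -66.66407044887308 xyaw-pot -171.0254758067673 [ 3.4581  3.9151 -3.5997] [ 0.7159 -0.9423 -0.0612] [ 0.1745  0.2028 -0.3666  1.9272  0.0837  1.0232  1.6384]
```

Contact at about 5 N, tracking well. Continuing the arc.

Request:
{"name": "jog_arm", "arguments": {
  "deltas": [
    {"gripper": 0,"offset": [0.005,-0.001,0],"rotation": [0,0,4]},
    {"gripper": 0,"offset": [0.005,-0.001,0],"rotation": [0,0,4]},
    {"gripper": 0,"offset": [0.005,-0.001,0],"rotation": [0,0,4]},
    {"gripper": 0,"offset": [0.005,-0.001,0],"rotation": [0,0,4]},
    {"gripper": 0,"offset": [0.005,-0.001,0],"rotation": [0,0,4]},
    {"gripper": 0,"offset": [0.005,-0.001,0],"rotation": [0,0,4]},
    {"gripper": 0,"offset": [0.005,-0.001,0],"rotation": [0,0,4]},
    {"gripper": 0,"offset": [0.005,-0.001,0],"rotation": [0,0,4]},
    {"gripper": 0,"offset": [0.005,-0.001,0],"rotation": [0,0,4]},
    {"gripper": 0,"offset": [0.005,-0.001,0],"rotation": [0,0,4]},
    {"gripper": 0,"offset": [0.005,-0.001,0],"rotation": [0,0,4]},
    {"gripper": 0,"offset": [0.005,-0.001,0],"rotation": [0,0,4]},
    {"gripper": 0,"offset": [0,0,0],"rotation": [0,0,0]},
    {"gripper": 0,"offset": [0,0,0],"rotation": [0,0,0]}
  ]
}}

```text
clock: 16.35
position: [0.4391, 0.0276, 0.1097]
ee_rot: [0.265, 0.964, 0.0, 0.0]
ft_force: [1.3, 0.2, -0.7]
grip_width: -0.001
grasp_force: 0.0
```

```bash
python3 st.py
python3 - <<'E'
from h import *
o=manip.get_obs();w=imaging.camera("wrist"); cv2.imwrite("pics/w7.png",w);k=dict(pos=o["position"],q=o["ee_rot"])
m=red(w);ys,xs=np.nonzero(m); q=plane("wrist",np.c_[xs,ys],.122,**k)[:,:2]-[.4607,.0976]; r=np.hypot(*q.T); a=np.degrees(np.arctan2(q[:,1],q[:,0]))-8
a=(a+180)%360-180
s=(r>.069)&(r<.09); print(np.histogram(a[s],bins=np.arange(-180,181,10)))
E
```

```text
16.35 [0.4391 0.0276 0.1097] r 0.07326498579444243 psi -115.1676682259776 xyaw-pot 141.2249181447625 [ 1.2565  0.1982 -0.6587] [-0.0352  0.0598  0.0168] [ 0.139   0.0714 -0.3134  2.0704  0.0263  1.0026  0.8459]
(array([ 678,  742,  768, 1327, 1041,    0,    0,    0,    0,    0,    0,
          0,    0,    0,    0,    0,    0,    0,    0,    0,    0,   32,
        193,    0,    0,    0,    0,    0,    0,    0,    0,    0,    0,
         22,  200,  475]), array([-180, -170, -160, -150, -140, -130, -120, -110, -100,  -90,  -80,
        -70,  -60,  -50,  -40,  -30,  -20,  -10,    0,   10,   20,   30,
         40,   50,   60,   70,   80,   90,  100,  110,  120,  130,  140,
        150,  160,  170,  180]))
```

The force is gone, so the ring snapped on. Back off, lift, and verify from above.

Request:
{"name": "jog_arm", "arguments": {
  "deltas": [
    {"gripper": 0,"offset": [-0.006,0,0],"rotation": [0,0,0]},
    {"gripper": 0,"offset": [0,0,-0.03],"rotation": [0,0,0]},
    {"gripper": 0,"offset": [0,0,-0.04],"rotation": [0,0,0]},
    {"gripper": 0,"offset": [-0.03,0,-0.04],"rotation": [0,0,0]},
    {"gripper": 0,"offset": [-0.03,0,-0.04],"rotation": [0,0,0]},
    {"gripper": 0,"offset": [-0.03,0,-0.04],"rotation": [0,0,0]},
    {"gripper": 0,"offset": [0,0,0],"rotation": [0,0,0]},
    {"gripper": 0,"offset": [0,0,0],"rotation": [0,0,0]},
    {"gripper": 0,"offset": [0,0,0],"rotation": [0,0,0]}
  ]
}}

```text
clock: 17.3
position: [0.5204, -0.0215, 0.298]
ee_rot: [0.266, 0.964, -0.0, -0.001]
ft_force: [-1.0, -0.3, -0.2]
grip_width: -0.0
grasp_force: 0.0
```

```bash
python3 st.py
python3 - <<'E'
from h import *
from scipy.optimize import least_squares
o=manip.get_obs();w=imaging.camera("wrist"); cv2.imwrite("pics/w8.png",w);k=dict(pos=o["position"],q=o["ee_rot"])
m=red(w); cn=max(cv2.findContours(m,0,1)[0],key=cv2.contourArea)[:,0]
p=plane("wrist",cn,.09,**k)[:,:2]
f=least_squares(lambda v:np.linalg.norm(p-v[:2],axis=1)-v[2],[.461,.0985,.0715],loss="soft_l1",f_scale=.001); print(f.x); c=f.x[:2]
ys,xs=np.nonzero(m)
q=plane("wrist",np.c_[xs,ys],.122,**k)[:,:2]-c; r=np.hypot(*q.T); a=np.degrees(np.arctan2(q[:,1],q[:,0]))-8;a=(a+180)%360-180
for sgn in(-1,1):
    s=(r>.069)&(r<.09)&(np.sign(a)==sgn); print(sgn,s.sum(),np.percentile(a[s],[3,50,97]))
E
```

```text
17.3 [ 0.5204 -0.0215  0.298 ] r 0.13320096912179594 psi -71.36371497014824 xyaw-pot 141.1485388387395 [-0.9643 -0.3383 -0.2263] [0.0354 0.0558 0.0041] [ 0.1866  0.0916 -0.2488  1.6341  0.0225  1.4208  0.9677]
[0.4605 0.0968 0.0709]
-1 653 [-140.1949 -115.5493  -58.6301]
1 163 [38.1706 42.6927 46.9299]
```

```bash
python3 -c "
from workcell import workorder
print(workorder.hand_in())"
```

```text
the job is handed in; nothing more can be done
None
```

The wing bolt is in the pot, the lid is shut, and the ring is turned to its locked stop. I handed the job in at about 17 s; it returned no verdict. The last wrist image puts lug_b about 2° from its locked position, which is within measuring error. The arm never went near the jar or the tin.

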